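Raise the nitro pressure with the push-lock regulator knob

ROBOT

A 6-joint arm with a two-finger parallel gripper is mounted at the origin on a cart in front of the work surface, level with it; the furniture and walls round the work are solid. World frame = base frame: x ahead of the robot, y to its left, z up, the work surface at z = 0. Lengths are in m, angles in rad, forces in N, time in s.
With the tool pointing down it reaches from about 0.25 to 0.725 m from the base axis. Payload 4 kg.
Tool frame: the origin (TCP) lies on the front face of the gripper's body, between the roots of the fingers; the fingertips stand 73 mm ahead of it and the grasp point (between the pads) lies 54 mm ahead of it; z points along the fingers, y is the line along which they close (so a half turn about z gives the same grasp; the last joint's range is limited). The gripper opens to 85 mm and grips with 20 to 120 N. Pads are 22 mm wide; open, the fingers measure 114 mm over their backs; the gripper's body (76 mm by 85 mm) begins 54 mm behind the grasp point. The pads swing forward as they close: fully open they stand 13 mm farther back than shut.
Start: joints at [1.332, 0.241, 0.005, 1.335, 0, 1.571], TCP at [0.118, 0.486, 0.304] pointing down, gripper open.
Joint ranges: [-2.72, 2.72], [-1.05, 1.87], [-1.09, 1.28], [-1.99, 2.15], [-1.42, 1.44], [-3.14, 3.14]. Speed limits (rad/s): [2.79, 2.79, 3.14, 3.14, 3.14, 3.14].

INTERFACE

Orientations are given as a unit quaternion [x, y, z, w].
In Python, from workcell import bot gives the robot as it stands. The module is installed in compiled form; this text tells all that it offers.
- The arm moves only by the tool step_arm, never from a script. Its argument "rows" is a list of rows, each a list of 2 entries, a list of its own where there are three numbers: the shift along the tool's x, y, z in mm, then the turn about the tool's z in degrees. A call has 1 to 12 rows; each row is the pose to reach, as a shift and turn from the pose commanded when the call began, along the tool's axes at that moment; what a row does not reach only later rows make up. A row lasts 1/8 s, in which the tool goes at most 62.5 mm and 10.7 degrees, less where a joint would pass 70% of its speed; a pose out of reach is approached as far as the arm can. A call with a gripper value outside its range is refused whole. "claw" is the gripper's target within -1 to 1 (shut at 1, half-way at 0, fully open at -1), set as the call begins (left out, the last holds). The fingers move at their own pace and stop on an object; the grip force is fixed at half the most. Time passes only in rows, so rows that repeat a pose let the fingers close. It gives the time, the measured TCP pose, the force, the opening and the grip force at its end, in the units of the state.
- bot.get_obs(): the state, without advancing time (a new reading comes with each control period).
- bot.camera(name): name is "scene" or "top"; returns (picture, depth): 384x512x3 uint8, red, green, blue; 384x512 float32, m along the optical axis (not along the pixel's ray), 0 where there is no reading.
- bot.camera_params(name): a dict with "fx", "fy", "cx", "cy" (pixels), "pose" (4x4, takes a point from camera to world coordinates). Camera axes: x right, y up, looking along -z (the intrinsics and any distortion apply to the point x, -y, -z); pixel columns grow to the right and rows downward; lengths in m; the calibration is good to about 2 mm. A picture is of the moment at which its call begins. camera_params takes no time and is no camera call.
- bot.job_done(): hands the job in; it is judged then, once.
Trained networks look in the newest picture that a camera, given by its name, has taken for a name from the list of things; names that differ only in an ending like _2 or _b are one class to them, and where a whole thing is asked for, a point or a joint stands for the part that bears it (a point fixed in the world has none). Each returns a list of dicts, best first, with "score" (0 to 1); they miss things now and then, are a little off and sometimes report something else, mostly with a low value. They report only what shows in the picture. A call takes as long as a camera call.
- bot.trace(target, camera): "pixels" (384x512 bool, what is visible of it) and "uv" ([column, row] in pixels, amid what is visible of it).
The state is a dict: "clock": time; "joint_pos": joint angles; "joint_vel": joint speeds; "tau": joint torques, N m; "eef_pos": TCP position; "tool_rot": TCP orientation; "ft_force": force on the tool from outside, world axes, zero at the start; "ft_torque": the same for the moment, N m; "grip_width": finger opening in m; "grasp_force": force on a finger pad.
Only numpy, scipy, OpenCV 4.12 (cv2) and the standard library are available. Lean on these libraries where they do the work, as an engineer would, in place of code of your own. Each camera call takes 0.05 s, during which the arm holds its last target. There are 200 camera calls.

TASK

The nitro cold-brew runs flat: raise the gas pressure on the sloped control box. Pull the round regulator knob out to unlock it, turn it clockwise until the gauge needle points inside the broad marker clip on the gauge's rim, then push the knob back in until it has dropped fully home between its lock teeth, and let go. Work gently, because the teeth chip if they are forced, and leave the marker clip and everything else on the counter alone.

Things in the scene. Friction and masses are not known exactly. Their poses are not given: they have to be found in the camera images.
- gas_box: aluminium wedge fixed to the worktop, 170 deep, 250 wide, 55 high in front, 110 behind; origin: centre of its underside; x points to its back, y to its left. Its upper face (the panel) slopes 18 degrees, facing up and to its front. Knob on the right half (axis at y -57), gauge on the left half (centre at y +60). On the panel only the knob is more than 12 high
- knob: black round ribbed knob, 46 across, 38 tall; origin: centre of its lower rim; z: its axis, square to the panel, out of it. Origin 6 above the panel when home, 11 with its lugs on top of the teeth, 16 at the outer stop; over 12 it is free to turn (0.1 N m). It stays where left (sliding friction 2 to 4 N). Turns 2.6 rad clockwise and 0.8 back from the start (seen facing the panel); 1.5 are enough
- bonnet: fixed round collar on the panel under the knob, 58 across and 5 high; origin on the panel on the knob's axis, z out of the panel
- tooth_ring: lock ring under the knob, origin as the collar's; it floats on a spring (12 N a mm, 1.5 at most). Broad teeth with narrow, evenly spaced notches between; the knob's three lugs fit those with 2 degrees of play. Lugs on top of teeth: ease the knob up, turn it a few degrees, press lightly again. The teeth chip above 25 N, pressed or twisted; the knob's end stops are sturdy
- needle: gauge needle, thin, black, 27 long, under flat glass; origin: the gauge's centre; x points along the needle to its tip, z out of the panel. Driven by the knob: 0.5 rad clockwise for each radian of clockwise knob turn. The gauge is 80 across, its centre on the panel 60 left of the box's middle
- marker: broad grey clip on the gauge's rim, spanning 0.17 rad to each side of its x axis; origin: the gauge's centre; x points to the middle of the clip, z out of the panel. At the start it lies 0.3 to 0.5 rad clockwise of the needle. At least one notch of the knob puts the needle inside it
- steel_tumbler: steel tumbler, 82 across, 110 tall, standing left of the box; origin: centre of its underside. Bystander
- sachet_tin: flat tin of sugar sachets, 69 x 90 x 24, lying right of the box; origin: centre of its underside. Bystander
- glass_1: waisted glass, 63 across, 88 tall, on the drip tray under the tap font; origin: centre of its underside. Bystander
- jar_2: tall jar with black lid, 79 across, 154 tall, behind the box; origin: centre of its underside. Bystander
- jar_3: wide jar with grey lid, 93 across, 132 tall, behind the box; origin: centre of its underside. Bystander
- pitcher_small: steel milk pitcher, 74 x 100 x 91, far left; origin: centre of its underside. Bystander
- mug_1: small mug, 60 x 84 x 50, far left; origin: centre of its underside. Bystander
- cocoa_shaker: white shaker with mesh lid, 66 across, 97 tall, far right; origin: centre of its underside. Bystander
- clip (a point): the middle of the marker clip, 36 from the gauge's centre, 9 above the panel

How it is judged:
By the outcome, as a careful person would: the job done as asked, in the order asked, and still so for the second after the job is handed in, with the robot touching nothing.
It also fails if it takes over 56 s, if anything falls off the work surface, if the arm or the gripper's body presses on something with over 40 N, if the wrist force passes 120 N, or if a joint passes its speed limit or range.

## Working session

There is one attempt and no reset: what is moved stays moved. The work goes in short steps, Python scripts to look and compute and a tool call to move; the robot and the scene stay as the last step left them, time stands still between calls to the robot, and variables do not carry over. Pictures are saved under pics/ and viewed, at most 10 in all, crops included, and the job is handed in when it is done.

Besides the shell and the picture viewer there is one more tool, called as name([rows], argument=value, ...), one row to a line, values as JSON. step_arm: Moves the arm, as the interface text tells. Its arguments: {"type":"object","properties":{"rows":{"type":"array"},"claw":{"type":"number"}},"required":["rows"]}

```bash
mkdir -p pics; cat > h.py <<'E'
from workcell import bot
import numpy as np, cv2
from scipy.spatial.transform import Rotation as R
def cam(n):
    p,d=bot.camera(n); return p,d,bot.camera_params(n)
def pts(d,k,mask):
    v,u=np.nonzero(mask&(d>0)); z=d[v,u]
    c=np.c_[(u-k['cx'])/k['fx']*z,-(v-k['cy'])/k['fy']*z,-z]
    P=np.array(k['pose']); return c@P[:3,:3].T+P[:3,3]
E
python3 - <<'E'
from h import *
o=bot.get_obs();print(o['clock'],o['eef_pos'],o['tool_rot'],o['ft_force'])
ims=[]
for n in('scene','top'):
    p,d,k=cam(n); cv2.imwrite(f'pics/{n}0.png',p[:,:,::-1]); print({a:b if a!='pose' else np.round(b,3).tolist() for a,b in k.items()})
    np.savez(n+'0.npz',p=p,d=d)
    for t in('gas_box','knob','needle','marker','bonnet'):
        for r in bot.trace(t,n)[:2]:
            q=pts(d,k,r['pixels']); print(n,t,round(r['score'],2),np.round(r['uv'],1),r['pixels'].sum(),np.round(np.median(q,0),4) if len(q) else None)
    ims.append(p[:,:,::-1])
E
```

```text
0.0 [0.11816348 0.48534035 0.30297497] [ 1.19122936e-01  9.92878925e-01 -1.07296901e-03 -1.24367773e-04] [-0.72438897 -0.40359488  0.17086537]
{'fx': 437.5299912667194, 'fy': 437.5299912667194, 'cx': 257.50970893341326, 'cy': 188.311342647615, 'pose': [[-0.675, 0.455, -0.58, -0.476], [-0.738, -0.411, 0.536, 1.017], [0.006, 0.79, 0.613, 1.199], [0.0, 0.0, 0.0, 1.0]]}
scene gas_box 0.78 [291.7 196.7] 1604 [ 0.4467 -0.0402  0.0674]
scene knob 0.53 [298.6 179.2] 110 [ 0.4859 -0.0989  0.1153]
{'fx': 455.03984411590943, 'fy': 455.03984411590943, 'cx': 258.2196192442434, 'cy': 191.91062900378907, 'pose': [[0.352, 0.733, -0.582, -0.325], [-0.936, 0.27, -0.226, -0.299], [-0.008, 0.624, 0.781, 1.296], [0.0, 0.0, 0.0, 1.0]]}
top gas_box 0.92 [281.7 227.5] 4389 [ 0.4734 -0.0616  0.0808]
top knob 0.7 [293.7 223.6] 186 [ 0.4823 -0.1164  0.1215]
top bonnet 0.57 [301.7 230.8] 32 [ 0.4804 -0.1253  0.0814]
top bonnet 0.29 [281.5 224.9] 4378 [ 0.4737 -0.0604  0.0808]
```

View pics/scene0.png

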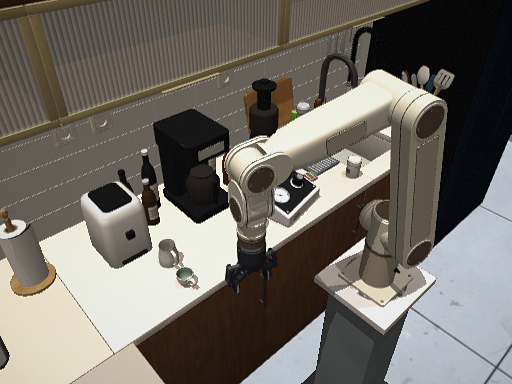

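View pics/top0.png

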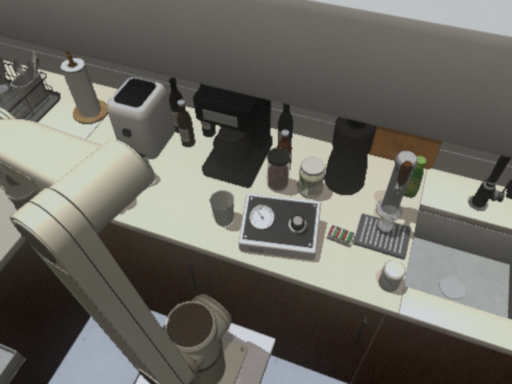

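The top picture shows the box at about (281,226), with the gauge at (262,216) and the knob at (297,224). The scene view has them at (282,195) and (297,180), partly hidden by the arm. Next I fit the panel and get a close crop.

```bash
cat >> h.py <<'E'
def fitbox(n='top',show=None):
    p,d,k=cam(n); r=bot.trace('gas_box',n)[0]; m=r['pixels'].copy()
    m=cv2.morphologyEx(m.astype(np.uint8),cv2.MORPH_CLOSE,np.ones((9,9)))>0
    return p,d,k,m
E
python3 - <<'E'
from h import *
p,d,k,m=fitbox()
q=pts(d,k,m)
rng=np.random.default_rng(0);best=(0,)
for _ in range(2000):
    a=q[rng.choice(len(q),3,False)]; nn=np.cross(a[1]-a[0],a[2]-a[0]); l=np.linalg.norm(nn)
    if l<1e-5: continue
    nn/=l; nn*=np.sign(nn[2])
    if nn[2]<.9 : continue
    if np.arccos(nn[2])<.2: continue
    c=(abs((q-a[0])@nn)<.002).sum()
    if c>best[0]: best=(c,nn,a[0])
c,nn,a0=best
i=abs((q-a0)@nn)<.003; Q=q[i]; c0=Q.mean(0); nn=np.linalg.svd(Q-c0,full_matrices=False)[2][2]; nn*=np.sign(nn[2])
yaw=np.arctan2(-nn[1],-nn[0])
print(len(Q),'n',nn,'slope deg',np.degrees(np.arccos(nn[2])),'yaw',np.degrees(yaw))
# rectangle of the panel points
rect=cv2.minAreaRect((Q[:,:2]*1000).astype(np.float32)); print('rect',rect)
# knob top
r=bot.trace('knob','top')[0]; K=pts(d,k,r['pixels']); h=(K-c0)@nn
print('knob heights',np.percentile(h,[5,50,75,90,97]))
T=K[h>np.percentile(h,90)-.003]; print('knobtop ctr',T.mean(0),(T.max(0)+T.min(0))/2,len(T))
for nm in('gas_box',):pass
cv2.imwrite('pics/crop.png',np.hstack([cv2.resize(p[190:265,230:330,::-1],(800,600),interpolation=cv2.INTER_CUBIC)]))
E
```

```text
2222 n [-0.30001534 -0.06592842  0.95165343] slope deg 17.888994294379188 yaw 12.393764355357163
rect ((487.77911376953125, -57.04783630371094), (169.1977081298828, 247.33580017089844), 11.586980819702148)
knob heights [0.01594678 0.04150591 0.04368919 0.0453455  0.04726112]
knobtop ctr [ 0.48537006 -0.1162914   0.12513078] [ 0.4837949  -0.11627773  0.1251132 ] 79
```

View pics/crop.png

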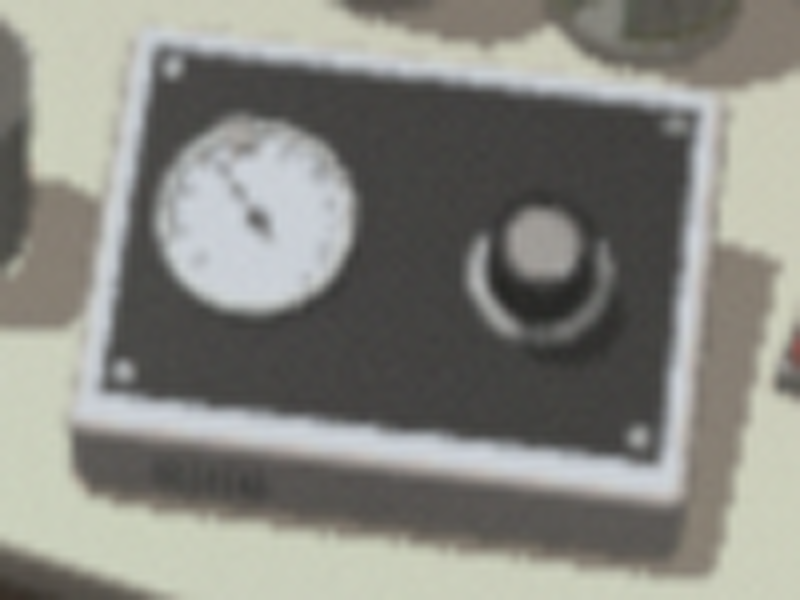

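The crop shows the gauge centre at about (256,217). The needle points up-left to about (210,155), and there is a greyish clip arc near (240,135). The knob's top is at (545,243). I rectify the gauge face to read both angles.

```bash
cat >> h.py <<'E'
yaw=np.radians(12.0); sl=np.radians(18)
Bx=np.array([np.cos(yaw)*np.cos(sl),np.sin(yaw)*np.cos(sl),np.sin(sl)])  # up the panel
By=np.array([-np.sin(yaw),np.cos(yaw),0]); Bn=np.cross(Bx,By)
B0=np.array([.4878,-.0570,.0825])
def proj(P,k):
    M=np.array(k['pose']); c=(P-M[:3,3])@M[:3,:3]
    return np.c_[k['fx']*c[:,0]/-c[:,2]+k['cx'],-k['fy']*c[:,1]/-c[:,2]+k['cy']]
def rectify(p,k,y0,x0=0,h=.009,half=.045,N=400):
    # image: up = box x, left = box y (as seen facing panel)
    g=np.linspace(half,-half,N); X,Y=np.meshgrid(g,g,indexing='ij')
    P=B0+(x0+X.ravel())[:,None]*Bx+(y0+Y.ravel())[:,None]*By+h*Bn
    uv=proj(P,k).reshape(N,N,2).astype(np.float32)
    return cv2.remap(p,uv[...,0],uv[...,1],cv2.INTER_CUBIC)
E
python3 - <<'E'
from h import *
A=[];S=[]
for i in range(4):
    p,d,k=cam('top');A.append(p.astype(np.float32))
    s,ds,ks=cam('scene');S.append(s.astype(np.float32))
p=np.mean(A,0).astype(np.uint8);s=np.mean(S,0).astype(np.uint8)
np.savez('avg.npz',p=p,s=s)
ims=[rectify(p,k,.06),rectify(s,ks,.06)]
ims2=[rectify(p,k,-.057,h=.044),rectify(s,ks,-.057,h=.044)]
im=np.vstack([np.hstack(ims),np.hstack(ims2)])
for a in(0,400):
  for b in(0,400): cv2.drawMarker(im,(b+200,a+200),(255,0,0),0,10)
im=cv2.resize(im,(600,600)); cv2.imwrite('pics/rect.png',im[:,:,::-1])
for n in('top','scene'):
  for t in('needle','marker','clip'):
    for r in bot.trace(t,n)[:2]: print(n,t,r['score'],r['uv'],r['pixels'].sum())
E
```

```text
(no output)
```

View pics/rect.png

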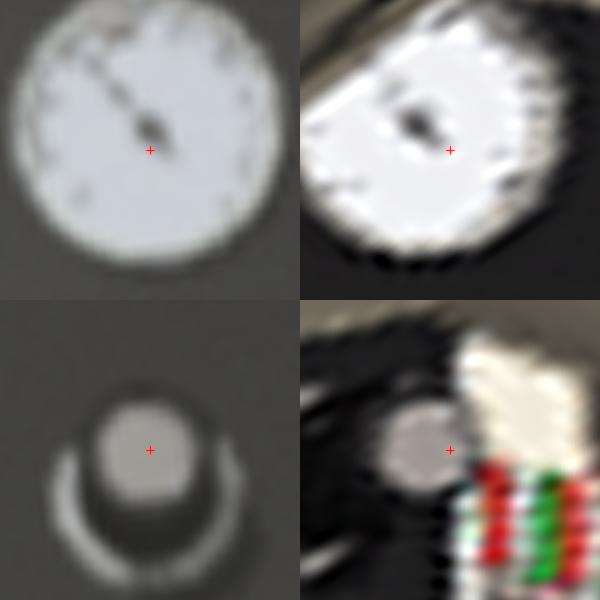

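```bash
python3 - <<'E'
from h import *
from scipy.optimize import least_squares
k=bot.camera_params('top');ks=bot.camera_params('scene')
def px(kk,y0,h,c,r): # rect px (600-view tile coords 0..300)
    X=.045-r*.09/300; Y=.045-c*.09/300
    return proj((B0+X*Bx+(y0+Y)*By+h*Bn)[None],kk)[0]
for nm,y0,h,a,b in(('hub',.06,.009,(150,129),(413,125)),('cap',-.057,.044,(147,453),(425,447))):
    u=px(k,y0,h,a[0],a[1]%300 if a[1]>300 else a[1]); v=px(ks,y0,h,b[0]-300,b[1]%300 if b[1]>300 else b[1])
    f=lambda P:np.r_[proj(P[None],k)[0]-u,proj(P[None],ks)[0]-v]
    s=least_squares(f,B0); P=s.x-B0
    print(nm,u,v,s.x,'box coords',P@Bx,P@By,P@Bn,'res',s.fun)
    for n,kk,w in(('top',k,u),('scene',ks,v)):
        d=bot.camera(n)[1]; m=np.zeros(d.shape,bool); i,j=np.round(w[::-1]).astype(int); m[i-1:i+2,j-1:j+2]=1
        q=np.median(pts(d,kk,m),0)-B0; print('  ',n,q@Bx,q@By,q@Bn)
E
```

```text
hub [261.64160025 216.79644261] [279.74882736 195.05924031] [0.4850749  0.00478689 0.08363569] box coords 0.010033338975787606 0.061003275642234255 -0.00206589765005054 res [ 0.01390271 -0.08933565  0.07247732  0.08647782]
   top 0.005809824934571625 0.059009389410750984 0.003318025551241357
   scene 0.008386338079804535 0.06497229818081478 0.003381335199604453
cap [297.39294642 219.93174254] [299.37268043 176.02009833] [ 0.48974549 -0.11390269  0.11862096] box coords 0.0017201353399270917 -0.056063719592206095 0.037420917447638216 res [ 0.02621631 -0.16977448  0.1457011   0.17491607]
   top -0.0011038871719560653 -0.054752492808482586 0.04206044134986699
   scene 0.0014965684529474558 -0.04927878354065313 0.044909694868440826
```

The tool can only turn about its own z, so it stays vertical. I'll grip across the slope, with the fingers closing along the box's y, where the pads lie along the knob's axis. I move above the knob and check from close by.

step_arm([
  [[-15,-15,0],-1],
  [[-45,-45,0],-4],
  [[-85,-85,0],-7],
  [[-125,-125,0],-10],
  [[-170,-165,0],-13],
  [[-210,-205,0],-16],
  [[-250,-245,0],-19],
  [[-290,-285,0],-22],
  [[-330,-325,0],-25],
  [[-370,-365,0],-26],
  [[-410,-400,0],-26],
  [[-440,-430,0],-26],
], claw=-1)

```text
clock: 3.15
eef_pos: [0.4451, -0.0381, 0.304]
tool_rot: [-0.107, 0.994, -0.0, 0.0]
ft_force: [1.0, 1.0, 0.2]
grip_width: 0.085
grasp_force: 0.0
```

step_arm([
  [[-7,-20,10],0],
  [[-15,-42,25],0],
  [[-22,-63,42],0],
  [[-28,-76,58],0],
  [[-28,-83,68],0],
  [[-28,-83,74],0],
  [[-28,-83,74],0],
])

```text
clock: 4.03
eef_pos: [0.4887, -0.1106, 0.2297]
tool_rot: [-0.108, 0.994, 0.0, -0.0]
ft_force: [0.4, -0.4, -0.2]
grip_width: 0.0853
grasp_force: 0.0
```

```bash
python3 - <<'E'
from h import *
o=bot.get_obs();print(o['clock'],np.round(o['joint_pos'],3),o['eef_pos'])
T=np.array(o['eef_pos']); 
ims=[]
for n in('top','scene'):
    p,d,k=cam(n)
    g=T+np.array([0,0,-.054]); K=B0-.055*By+.044*Bn
    u=proj(np.array([T,g,K]),k); print(n,np.round(u,1))
    im=p[:,:,::-1].copy()
    c=u[2].astype(int); a=im[c[1]-55:c[1]+45,c[0]-40:c[0]+40]
    a=cv2.resize(a,(400,500),interpolation=cv2.INTER_CUBIC)
    for q,col in zip(u,((0,0,255),(0,255,0),(255,0,0))): cv2.drawMarker(a,tuple(int(x) for x in (q-c+[40,55])*5),col,0,16)
    ims.append(a)
z=np.load('avg.npz'); ktop=bot.camera_params('top')
cv2.imwrite('pics/near.png',np.hstack(ims))
r=rectify(z['p'],ktop,.06,x0=.006,N=560)[:,:,::-1].astype(float)
cv2.imwrite('pics/gauge.png',np.clip((r-90)*1.9,0,255))
E
```

```text
4.025 [-0.223  0.289 -0.129  1.154  0.    -0.438] [ 0.48867717 -0.11060097  0.22966959]
top [[298.5 198.1]
 [297.4 209. ]
 [297.1 219.6]]
scene [[300.9 154.3]
 [300.1 165.4]
 [300.2 175.5]][ WARN:0@1.092] global loadsave.cpp:1063 imwrite_ Unsupported depth image for selected encoder is fallbacked to CV_8U.
```

View pics/near.png

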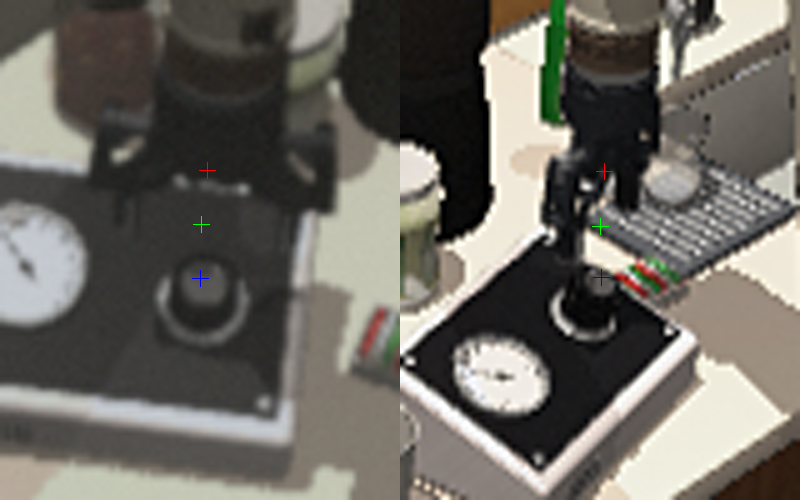

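View pics/gauge.png

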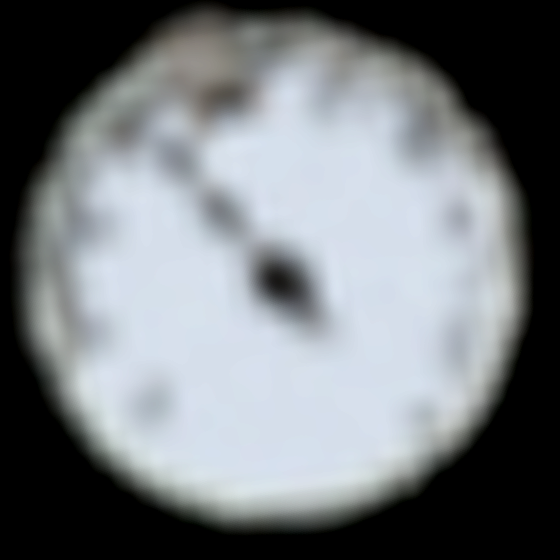

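The near view shows the fingers straddling the knob in both cameras, with the cap at (205,283) and (601,285). The gauge zoom has the needle about 40° left of up and the clip at (205,45), about 19° left of up. That calls for roughly 42° of clockwise knob turn, with about 15° of slack either way. I descend over the knob, 18° counter-clockwise of centre.

step_arm([
  [[0,0,10],-6],
  [[0,0,25],-12],
  [[0,0,40],-18],
  [[0,0,54],-18],
  [[0,0,63],-18],
  [[0,0,68],-18],
  [[0,0,68],-18],
  [[0,0,68],-18],
])

```text
clock: 5.12
eef_pos: [0.4894, -0.1113, 0.1623]
tool_rot: [-0.261, 0.965, -0.0, 0.0]
ft_force: [-0.1, 0.4, -0.3]
grip_width: 0.0852
grasp_force: 0.0
```

```bash
python3 - <<'E'
from h import *
o=bot.get_obs();print(np.round(o['joint_pos'],3),o['eef_pos'])
g=np.array(o['eef_pos'])-[0,0,.05]-B0; t=g@Bn
Rm=R.from_quat(o['tool_rot']).as_matrix()
ax=B0+.0005*Bx-.0555*By; s=(g+B0-ax)[2]/Bn[2]; e=ax+s*Bn-(g+B0); print('height',s,'need tool shift mm',1000*Rm.T@e, Rm[:,1],'Bn in tool',Rm.T@Bn)
E
```

```text
[-0.224  0.353 -0.23   0.987  0.    -0.752] [ 0.48943866 -0.11127321  0.16231196]
height 0.031183693901077503 need tool shift mm [ 1.56560015e-01 -2.13070619e+00  1.06760886e-03] [-5.04544101e-01  8.63385749e-01 -5.45641864e-04] Bn in tool [ 0.2928096   0.09651568 -0.95128716]
```

step_arm([
  [[0,-2,0],0],
  [[0,-2,0],0],
  [[0,-2,0],0],
  [[0,-2,0],0],
  [[0,-2,0],0],
  [[0,-2,0],0],
  [[0,-2,0],0],
  [[0,-2,0],0],
], claw=1)

```text
clock: 6.12
eef_pos: [0.4901, -0.1125, 0.1628]
tool_rot: [-0.261, 0.965, 0.0, 0.0]
ft_force: [-2.3, 3.1, 5.0]
grip_width: 0.0457
grasp_force: 59.7
```

step_arm([
  [[0.3,0.1,-1],0],
  [[0.9,0.3,-3],0],
  [[1.5,0.5,-5],0],
  [[2.1,0.7,-7],0],
  [[2.6,0.9,-8.5],0],
  [[2.6,0.9,-8.5],0],
])

```text
clock: 6.88
eef_pos: [0.4875, -0.1132, 0.1707]
tool_rot: [-0.262, 0.965, 0.0, 0.0]
ft_force: [1.6, 4.5, -0.6]
grip_width: 0.0458
grasp_force: 60.8
```

step_arm([
  [[2.6,0.9,-8.5],2],
  [[2.6,0.9,-8.5],6],
  [[2.6,0.9,-8.5],10],
  [[2.6,0.9,-8.5],14],
  [[2.6,0.9,-8.5],18],
  [[2.6,0.9,-8.5],18],
])

```text
clock: 7.62
eef_pos: [0.4842, -0.1132, 0.1785]
tool_rot: [-0.108, 0.994, 0.001, -0.001]
ft_force: [2.2, 6.1, -3.1]
grip_width: 0.0443
grasp_force: 64.8
```

I repeated the offset although shifts count from the call's own start, so the pads slid up the knob a few millimetres at its outer stop. I lower back by that amount and check the needle by script.

```bash
cat >> h.py <<'E'
def needle(p,k):
    r=cv2.cvtColor(rectify(p,k,.06,x0=.006,N=560),cv2.COLOR_RGB2GRAY).astype(np.float32)
    best=[]
    for cx in range(270,293,3):
        for cy in range(268,292,3):
            for a in np.arange(-20,70,1.):
                t=np.radians(a); rr=np.r_[np.linspace(-50,-25,8),np.linspace(30,155,30)]
                xs=(cx-rr*np.sin(t)); ys=(cy-rr*np.cos(t))
                best.append((r[ys.astype(int),xs.astype(int)].mean(),a,cx,cy))
    best.sort(); return best[0],np.mean([b[1] for b in best[:15]])
E
python3 - <<'E'
from h import *
print('start',needle(np.load('avg.npz')['p'],bot.camera_params('top')))
o=bot.get_obs();print(o['clock'],o['eef_pos'],o['ft_torque'],o['joint_pos'])
p,d,k=cam('top');print(needle(p,k))
Rm=R.from_quat(o['tool_rot']).as_matrix();print(Rm.T@Bn)
E
```

```text
start ((np.float32(159.73685), np.float64(41.0), 270, 268), np.float64(40.666666666666664))
7.625 [ 0.48419692 -0.11324979  0.17853765] [ 1.44353037 -0.15430027  0.00431181] [-0.23064814  0.32906544 -0.2177872   1.02583917  0.00190903 -0.44681741]
((np.float32(153.3421), np.float64(30.0), 273, 268), np.float64(30.733333333333334))
[ 0.30985109  0.00449497 -0.95077447]
```

step_arm([
  [[-0.3,0,1],2],
  [[-0.3,0,1],6],
  [[-0.3,0,1],10],
  [[-0.3,0,1],14],
  [[-0.3,0,1],18],
  [[-0.3,0,1],18],
  [[-0.3,0,1],18],
])

```text
clock: 8.55
eef_pos: [0.4844, -0.1114, 0.1781]
tool_rot: [0.048, 0.999, 0.004, -0.001]
ft_force: [-0.5, 9.1, 2.3]
grip_width: 0.0445
grasp_force: 64.4
```

```bash
python3 - <<'E'
from h import *
o=bot.get_obs();print(o['clock'],o['ft_torque'],o['joint_pos'])
p,d,k=cam('top');print(needle(p,k))
s,ds,ks=cam('scene')
r=np.hstack([rectify(p,k,.06,x0=.006),rectify(s,ks,.06,x0=.006)])
q=np.hstack([cv2.resize(x[v-50:v+50,u-50:u+50],(400,400),interpolation=cv2.INTER_CUBIC) for x,u,v in((p,298,215),(s,298,175))])
cv2.imwrite('pics/t1.png',cv2.resize(np.vstack([r,q]),(600,600))[:,:,::-1])
Rm=R.from_quat(o['tool_rot']).as_matrix();print(Rm.T@Bn)
E
```

```text
8.55 [3.37803244 0.05121675 0.53502881] [-0.22952637  0.32948416 -0.21850025  1.02533402  0.00733753 -0.13395515]
((np.float32(147.63158), np.float64(22.0), 273, 268), np.float64(22.4))
[ 0.29619844 -0.08556445 -0.95128608]
```

View pics/t1.png

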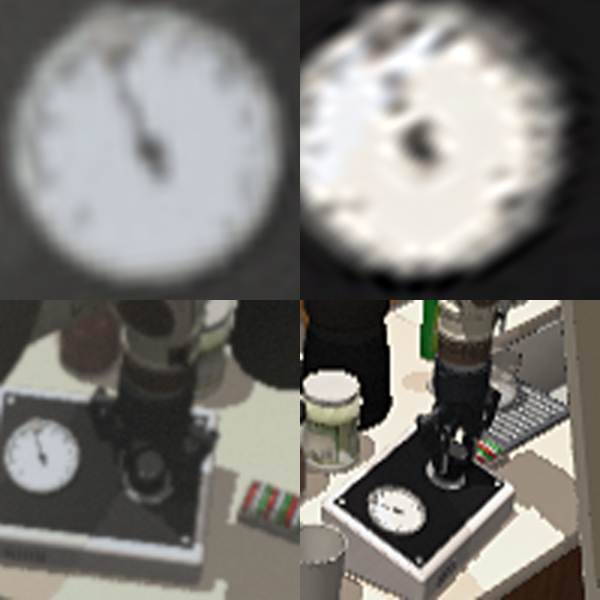

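The needle now points at the clip: about 22° left of up, with the clip middle near 19°. The twisted pads are building moment, so I let go, re-align across the slope and regrip lower.

step_arm([
  [[0,0,0],0],
  [[0,0,0],0],
  [[0,0,0],0],
  [[0,0,0],0],
  [[0,0,0],-6],
  [[0,0,0],-12],
  [[0,0,0],-18],
  [[0,0,0],-18],
  [[0,0,0],-18],
], claw=-1)

```text
clock: 9.78
eef_pos: [0.4851, -0.114, 0.1779]
tool_rot: [-0.107, 0.994, -0.0, -0.0]
ft_force: [0.9, 0.0, 0.4]
grip_width: 0.0854
grasp_force: 0.0
```

```bash
cat >> h.py <<'E'
def knobh():
    # triangulate the knob's lit cap in both cameras is too coarse; use depth of cap instead
    p,d,k=cam('top'); r=[x for x in bot.trace('knob','top')]
    if not r: return None
    q=pts(d,k,r[0]['pixels'])-B0; return r[0]['score'],np.percentile(q@Bn,[50,80,95]),np.median(q[q@Bn>np.percentile(q@Bn,60)],0)@np.c_[Bx,By]
E
python3 - <<'E'
from h import *
o=bot.get_obs();print(o['clock'],o['eef_pos'],o['ft_force'])
Rm=R.from_quat(o['tool_rot']).as_matrix();g=np.array(o['eef_pos'])-[0,0,.05]
ax=B0+.0005*Bx-.0555*By; P=ax+.041*Bn; print('shift',1000*Rm.T@(P-g),'Bn',Rm.T@Bn)
p,d,k=cam('top');print(needle(p,k),knobh())
E
```

```text
9.775 [ 0.48505    -0.11399614  0.17789773] [0.93074989 0.01578133 0.42035091]
shift [-2.34493063 -0.32955957  6.24983237] Bn [ 0.30906773  0.00109062 -0.95103941]
((np.float32(147.92105), np.float64(22.0), 273, 268), np.float64(22.4)) (0.6, array([0.05048852, 0.05361579, 0.05554925]), array([-0.00035334, -0.05715569]))
```

step_arm([
  [[-0.8,0.2,2],0],
  [[-1.6,0.4,4],0],
  [[-2.3,0.6,6],0],
  [[-2.3,0.6,6],0],
  [[-2.3,0.6,6],0],
])

```text
clock: 10.55
eef_pos: [0.4872, -0.1128, 0.1719]
tool_rot: [-0.107, 0.994, 0.0, -0.0]
ft_force: [-0.1, 0.5, 0.4]
grip_width: 0.0854
grasp_force: 0.0
```

step_arm([
  [[0,0,0],0],
  [[0,0,0],0],
  [[0,0,0],0],
  [[0,0,0],0],
  [[0,0,0],0],
  [[0,0,0],0],
  [[0,0,0],0],
  [[0,0,0],0],
], claw=1)

```text
clock: 11.55
eef_pos: [0.4873, -0.1128, 0.172]
tool_rot: [-0.107, 0.994, 0.0, 0.0]
ft_force: [-0.1, 0.6, 0.8]
grip_width: 0.0447
grasp_force: 61.1
```

step_arm([
  [[0,0,0],1.5],
  [[0,0,0],3],
  [[-0.3,0,1],3],
  [[-0.6,0,1.9],3],
  [[-0.9,0,2.8],3],
  [[-0.9,0,2.8],3],
])

```text
clock: 12.3
eef_pos: [0.4881, -0.1123, 0.169]
tool_rot: [-0.081, 0.997, 0.0, 0.0]
ft_force: [0.8, 3.8, 1.0]
grip_width: 0.0444
grasp_force: 61.6
```

```bash
cat >> h.py <<'E'
def st():
    F=[];o=bot.get_obs()
    Rm=R.from_quat(o['tool_rot']).as_matrix(); P=np.array(o['eef_pos'])-B0
    print('t',o['clock'],'axial F %.1f'%(np.array(o['ft_force'])@Bn),'F',np.round(o['ft_force'],1),'M',np.round(o['ft_torque'],2),'axial pos mm %.2f'%(1000*P@Bn),'Bx %.2f By %.2f'%(1000*P@Bx,1000*P@By),'q6 %.2f'%np.degrees(o['joint_pos'][5]-o['joint_pos'][0]),'Bn',np.round(Rm.T@Bn,3))
E
python3 - <<'E'
from h import *
st()
E
```

```text
t 12.3 axial F 0.4 F [0.8 3.8 1. ] M [ 1.12 -0.13  0.14] axial pos mm 85.74 Bx 16.10 By -54.17 q6 -9.34 Bn [ 0.308 -0.014 -0.951]
```

step_arm([
  [[-0.15,0,0.5],0],
  [[-0.3,0,1],0],
  [[-0.3,0,1],0],
])

```text
clock: 12.68
eef_pos: [0.4883, -0.1123, 0.1684]
tool_rot: [-0.081, 0.997, 0.0, 0.0]
ft_force: [-0.9, 4.2, 5.3]
grip_width: 0.0447
grasp_force: 61.9
```

```bash
python3 - <<'E'
from h import *
st();print(knobh())
E
```

```text
t 12.675 axial F 5.0 F [-0.9  4.2  5.3] M [1.31 0.19 0.11] axial pos mm 85.14 Bx 16.09 By -54.20 q6 -9.33 Bn [ 0.308 -0.014 -0.951]
(0.57, array([0.04586399, 0.04901592, 0.05149633]), array([-0.00116451, -0.05719656]))
```

Contact on the teeth at a light 5 N. I search by easing up, turning 2° and pressing lightly again.

step_arm([
  [[0.45,0,-1.4],0],
  [[0.45,0,-1.4],2],
  [[0,0,0],2],
  [[0,0,0],2],
])

```text
clock: 13.28
eef_pos: [0.4883, -0.1121, 0.1684]
tool_rot: [-0.064, 0.998, 0.001, 0.0]
ft_force: [-0.2, 4.5, 5.0]
grip_width: 0.0445
grasp_force: 62.1
```

step_arm([
  [[0.45,0,-1.4],0],
  [[0.45,0,-1.4],2],
  [[0,0,0],2],
  [[0,0,0],2],
])

```text
clock: 13.78
eef_pos: [0.4883, -0.112, 0.1685]
tool_rot: [-0.047, 0.999, 0.001, 0.0]
ft_force: [-0.9, 4.9, 4.5]
grip_width: 0.0445
grasp_force: 62.2
```

step_arm([
  [[0.45,0,-1.4],0],
  [[0.45,0,-1.4],2],
  [[0,0,0],2],
  [[0,0,0],2],
])

```text
clock: 14.28
eef_pos: [0.4882, -0.1118, 0.1685]
tool_rot: [-0.03, 1.0, 0.001, 0.0]
ft_force: [0.2, 5.6, 6.7]
grip_width: 0.0446
grasp_force: 62.4
```

step_arm([
  [[-0.12,0,0.4],0],
  [[-0.25,0,0.8],0],
  [[-0.25,0,0.8],0],
])

```text
clock: 14.65
eef_pos: [0.4883, -0.1118, 0.1682]
tool_rot: [-0.029, 1.0, 0.001, 0.0]
ft_force: [-2.3, 4.6, 9.7]
grip_width: 0.0448
grasp_force: 62.7
```

```bash
python3 - <<'E'
from h import *
st();print(knobh())
p,d,k=cam('top');print(needle(p,k))
E
```

```text
t 14.65 axial F 9.6 F [-2.3  4.6  9.7] M [2.29 0.57 0.4 ] axial pos mm 84.91 Bx 16.16 By -53.66 q6 -3.38 Bn [ 0.305 -0.044 -0.951]
(0.62, array([0.04549238, 0.05053973, 0.05781025]), array([-0.00244035, -0.05952136]))
((np.float32(154.42105), np.float64(19.0), 276, 268), np.float64(18.8))
```

step_arm([
  [[0.6,0,-2],0],
  [[0.6,0,-2],2],
  [[0.15,0,-0.4],2],
  [[0.15,0,-0.4],2],
])

```text
clock: 15.3
eef_pos: [0.4883, -0.1116, 0.1684]
tool_rot: [-0.012, 1.0, 0.002, 0.0]
ft_force: [-1.3, 5.8, 8.6]
grip_width: 0.0449
grasp_force: 62.6
```

step_arm([
  [[0.5,0,-1.6],0],
  [[0.5,0,-1.6],2],
  [[0,0,0],2],
  [[0,0,0],2],
])

```text
clock: 15.8
eef_pos: [0.4882, -0.1114, 0.1684]
tool_rot: [0.005, 1.0, 0.002, 0.0]
ft_force: [-1.5, 5.7, 8.7]
grip_width: 0.0449
grasp_force: 62.8
```

step_arm([
  [[0.5,0,-1.6],0],
  [[0.5,0,-1.6],2],
  [[0,0,0],2],
  [[0,0,0],2],
])

```text
clock: 16.3
eef_pos: [0.4883, -0.1112, 0.1685]
tool_rot: [0.022, 1.0, 0.002, 0.0]
ft_force: [-2.9, 6.2, 9.1]
grip_width: 0.0446
grasp_force: 62.9
```

step_arm([
  [[0.5,0,-1.6],0],
  [[0.5,0,-1.6],2],
  [[0,0,0],2],
  [[0,0,0],2],
])

```text
clock: 16.8
eef_pos: [0.4883, -0.111, 0.1685]
tool_rot: [0.04, 0.999, 0.003, 0.0]
ft_force: [-2.5, 5.8, 9.6]
grip_width: 0.0447
grasp_force: 63.1
```

step_arm([
  [[0.6,0,-2],0],
  [[0.6,0,-2],0],
])

```text
clock: 17.05
eef_pos: [0.4878, -0.111, 0.1699]
tool_rot: [0.04, 0.999, 0.003, 0.0]
ft_force: [0.4, 5.1, 4.9]
grip_width: 0.0446
grasp_force: 62.7
```

```bash
python3 - <<'E'
from h import *
st()
A=[]
for i in range(3):
    p,d,k=cam('top');A.append(p.astype(float))
p=np.mean(A,0).astype(np.uint8);print(needle(p,k))
r=np.hstack([rectify(x,k,.06,x0=.006) for x in(np.load('avg.npz')['p'],p)]).astype(float)
r=np.clip((r-80)*1.8,0,255).astype(np.uint8)
cv2.imwrite('pics/t2.png',r[:,:,::-1])
E
```

```text
t 17.05 axial F 4.2 F [0.4 5.1 4.9] M [ 3.09 -0.08  0.6 ] axial pos mm 86.56 Bx 16.35 By -52.87 q6 4.57 Bn [ 0.296 -0.083 -0.952]
((np.float32(151.0), np.float64(15.0), 276, 268), np.float64(14.8))
```

View pics/t2.png

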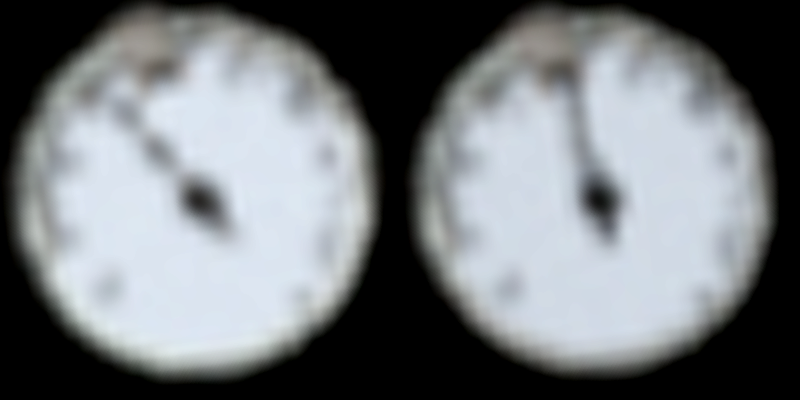

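step_arm([
  [[0,0,0],-5],
  [[0,0,0],-10],
  [[0,0,0],-15],
  [[-0.6,0,1.6],-15],
  [[-0.6,0,2],-15],
  [[-0.6,0,2],-15],
])

```text
clock: 17.95
eef_pos: [0.4886, -0.1123, 0.1675]
tool_rot: [-0.09, 0.996, 0.0, 0.0]
ft_force: [0.7, 5.3, 1.4]
grip_width: 0.0445
grasp_force: 62.0
```

step_arm([
  [[0.5,0,-1.6],0],
  [[0.5,0,-1.6],-1.6],
  [[0,0,0],-1.6],
  [[0,0,0],-1.6],
])

```text
clock: 18.45
eef_pos: [0.4886, -0.1125, 0.1674]
tool_rot: [-0.103, 0.995, 0.0, 0.0]
ft_force: [1.3, 5.7, 1.4]
grip_width: 0.0443
grasp_force: 62.6
```

step_arm([
  [[0.5,0,-1.6],0],
  [[0.5,0,-1.6],-1.6],
  [[0,0,0],-1.6],
  [[0,0,0],-1.6],
])

```text
clock: 18.95
eef_pos: [0.4887, -0.1127, 0.1674]
tool_rot: [-0.117, 0.993, -0.0, 0.0]
ft_force: [1.3, 5.7, 0.1]
grip_width: 0.0446
grasp_force: 62.6
```

step_arm([
  [[0.5,0,-1.6],0],
  [[0.5,0,-1.6],-1.6],
  [[0,0,0],-1.6],
  [[0,0,0],-1.6],
])

```text
clock: 19.45
eef_pos: [0.4887, -0.1128, 0.1675]
tool_rot: [-0.131, 0.991, -0.0, 0.0]
ft_force: [2.8, 4.2, -1.2]
grip_width: 0.0447
grasp_force: 62.5
```

```bash
python3 - <<'E'
from h import *
st();print(knobh())
p,d,k=cam('top');print(needle(p,k))
E
```

```text
t 19.45 axial F -2.3 F [ 2.8  4.2 -1.2] M [ 0.64 -0.45 -0.09] axial pos mm 84.19 Bx 16.07 By -54.76 q6 -15.05 Bn [ 0.308  0.016 -0.951]
(0.47, array([0.04521653, 0.04871603, 0.05094496]), array([-0.00178784, -0.05930114]))
((np.float32(154.07895), np.float64(25.0), 276, 268), np.float64(24.466666666666665))
```

step_arm([
  [[-0.15,0,0.5],0],
  [[-0.3,0,0.9],0],
  [[-0.3,0,0.9],0],
])

```text
clock: 19.98
eef_pos: [0.4888, -0.1128, 0.167]
tool_rot: [-0.131, 0.991, -0.0, 0.0]
ft_force: [1.6, 2.5, 2.1]
grip_width: 0.0445
grasp_force: 62.6
```

step_arm([
  [[-0.15,0,0.4],0],
  [[-0.3,0,0.8],0],
  [[-0.3,0,0.8],0],
])

```text
clock: 20.35
eef_pos: [0.4892, -0.1127, 0.1661]
tool_rot: [-0.131, 0.991, -0.0, 0.0]
ft_force: [1.9, 1.1, 2.9]
grip_width: 0.0445
grasp_force: 62.6
```

```bash
python3 - <<'E'
from h import *
st();print(knobh())
E
```

```text
t 20.35 axial F 2.1 F [1.9 1.1 2.9] M [ 0.14 -0.44 -0.19] axial pos mm 82.63 Bx 16.10 By -54.72 q6 -15.11 Bn [ 0.308  0.016 -0.951]
(0.53, array([0.04357695, 0.04684287, 0.0492359 ]), array([-0.00016881, -0.05556705]))
```

The knob is sliding below tooth height with only about 2 N, so it is in a notch. I keep pressing gently.

step_arm([
  [[-0.15,0,0.5],0],
  [[-0.3,0,1],0],
  [[-0.5,0,1.5],0],
  [[-0.5,0,1.5],0],
])

```text
clock: 20.95
eef_pos: [0.4896, -0.1125, 0.1645]
tool_rot: [-0.131, 0.991, -0.0, 0.0]
ft_force: [1.1, -0.5, 2.6]
grip_width: 0.0444
grasp_force: 62.6
```

```bash
python3 - <<'E'
from h import *
st();print(knobh())
p,d,k=cam('top');print(needle(p,k))
E
```

```text
t 20.95 axial F 2.1 F [ 1.1 -0.5  2.6] M [-0.25 -0.54 -0.17] axial pos mm 81.01 Bx 16.07 By -54.69 q6 -15.11 Bn [ 0.308  0.016 -0.951]
(0.55, array([0.04195343, 0.04568031, 0.0487046 ]), array([-0.00156041, -0.05881618]))
((np.float32(154.86842), np.float64(24.0), 276, 268), np.float64(23.8))
```

step_arm([
  [[-0.15,0,0.4],0],
  [[-0.25,0,0.8],0],
  [[-0.4,0,1.2],0],
  [[-0.4,0,1.2],0],
])

```text
clock: 21.6
eef_pos: [0.4897, -0.1125, 0.1644]
tool_rot: [-0.131, 0.991, -0.001, 0.0]
ft_force: [-1.6, 0.8, 9.9]
grip_width: 0.0443
grasp_force: 63.4
```

```bash
python3 - <<'E'
from h import *
st();print(knobh())
E
```

```text
t 21.6 axial F 9.8 F [-1.6  0.8  9.9] M [-0.29  0.19 -0.18] axial pos mm 80.92 Bx 16.09 By -54.69 q6 -15.10 Bn [ 0.309  0.016 -0.951]
(0.62, array([0.0424006 , 0.04528164, 0.04712026]), array([-0.0038499 , -0.05641588]))
```

step_arm([
  [[-0.1,0,0.3],0],
  [[-0.15,0,0.5],0],
  [[-0.15,0,0.5],0],
])

```text
clock: 22.08
eef_pos: [0.4897, -0.1125, 0.1644]
tool_rot: [-0.131, 0.991, -0.001, 0.0]
ft_force: [-2.4, -0.0, 12.8]
grip_width: 0.0444
grasp_force: 63.6
```

```bash
python3 - <<'E'
from h import *
st()
E
```

```text
t 22.075 axial F 12.9 F [-2.4 -0.  12.8] M [-0.23  0.45 -0.15] axial pos mm 80.87 Bx 16.10 By -54.65 q6 -15.10 Bn [ 0.309  0.016 -0.951]
```

Hard stop: home. I relax the press, open and rise.

step_arm([
  [[0.3,0,-1],0],
  [[0.35,0,-1.2],0],
])

```text
clock: 22.32
eef_pos: [0.4897, -0.1125, 0.1645]
tool_rot: [-0.131, 0.991, -0.0, 0.0]
ft_force: [0.7, -0.2, 4.9]
grip_width: 0.0444
grasp_force: 63.1
```

step_arm([
  [[0,0,0],0],
  [[0,0,0],0],
  [[0,0,0],0],
  [[0,0,0],0],
  [[0,0,0],0],
  [[0,0,-10],0],
  [[0,0,-30],0],
  [[0,0,-60],0],
  [[0,0,-90],0],
  [[0,0,-110],0],
  [[0,0,-120],0],
  [[0,0,-120],0],
], claw=-1)

```text
clock: 23.82
eef_pos: [0.49, -0.1123, 0.2848]
tool_rot: [-0.132, 0.991, -0.0, 0.001]
ft_force: [0.2, -0.4, -0.8]
grip_width: 0.0855
grasp_force: 0.0
```

```bash
python3 - <<'E'
from h import *
st()
A=[];D=[]
for i in range(4):
    p,d,k=cam('top');A.append(p.astype(float));D.append(d)
p=np.mean(A,0).astype(np.uint8);d=np.median(D,0);print(needle(p,k))
d0=np.load('top0.npz')['d']; p0=np.load('avg.npz')['p']
e=(d-d0)[216:224,293:302]; print('cap depth diff mm',np.round(1000*np.median(e),2),np.round(1000*e.mean(),2))
e=(d-d0)[205:245,268:282]; print('panel diff',np.round(1000*np.median(e),2))
g=lambda a:cv2.cvtColor(a,cv2.COLOR_RGB2GRAY)[212:228,289:307].astype(np.float32)
print('cap shift px',cv2.phaseCorrelate(g(p0),g(p)))
r=np.hstack([rectify(p0,k,.06,x0=.006),rectify(p,k,.06,x0=.006)]);q=np.hstack([rectify(p0,k,-.057,h=.02),rectify(p,k,-.057,h=.02)])
r=np.clip((r.astype(float)-60)*1.5,0,255)
cv2.imwrite('pics/end.png',cv2.resize(np.vstack([r,q]).astype(np.uint8)[:,:,::-1],(600,600)))
E
```

```text
t 23.825 axial F -0.8 F [ 0.2 -0.4 -0.8] M [ 0.   -0.04  0.07] axial pos mm 195.26 Bx 53.59 By -54.55 q6 -15.12 Bn [ 0.307  0.016 -0.952]
((np.float32(151.02632), np.float64(25.0), 276, 268), np.float64(24.6))
cap depth diff mm 0.54 39.97
panel diff 0.06
cap shift px ((0.23762910101559775, 0.04054460623571732), 0.3920579097337193)
```

View pics/end.png

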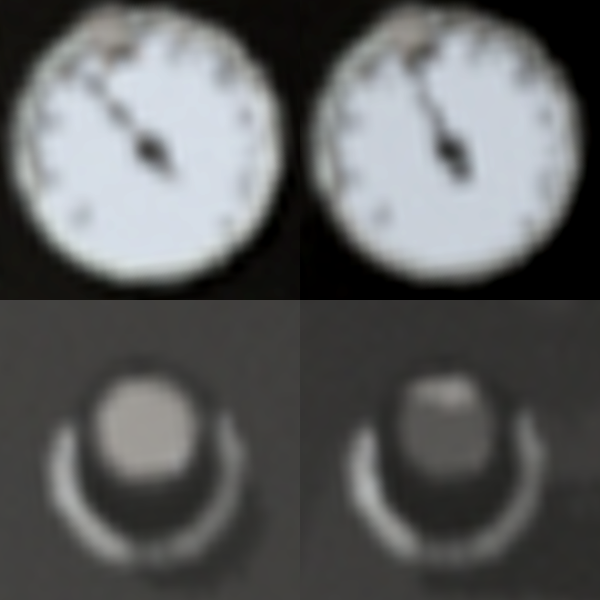

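The knob is home: its outline matches the start picture and the depth is within 0.5 mm. The needle is under the clip's left half, so I measure the margin properly.

```bash
python3 - <<'E'
from h import *
k=bot.camera_params('top')
A=[]
for i in range(4):A.append(cam('top')[0].astype(float))
p=np.mean(A,0).astype(np.uint8)
p0=np.load('avg.npz')['p']
# disc outline -> centre (rim), from bright mask
for nm,im in(('start',p0),('now',p)):
    r=rectify(im,k,.06,x0=.006,N=560)
    g=cv2.cvtColor(r,cv2.COLOR_RGB2GRAY); m=(g>120).astype(np.uint8)
    c=max(cv2.findContours(m,0,1)[0],key=cv2.contourArea); el=cv2.fitEllipse(cv2.convexHull(c)); print(nm,'rim',np.round(el[0],1),np.round(el[1],1))
    cx,cy=el[0]
    # needle line: weighted dark pixels in the inner disc
    Y,X=np.mgrid[:560,:560]; rr=np.hypot(X-cx,Y-cy)
    w=np.clip(190-g.astype(float),0,None)*(rr<140); w[w<12]=0
    ww=w.sum(); mx,my=(w*X).sum()/ww,(w*Y).sum()/ww
    C=np.cov(np.c_[X.ravel(),Y.ravel()].T,aweights=w.ravel()); v=np.linalg.eigh(C)[1][:,1]; print(' needle PCA ang',np.degrees(np.arctan2(v[0],v[1])) , (mx,my))
    f=r.astype(float)
    for th in range(-6,46,2):
        t=np.radians(th); R_=np.linspace(205,252,20)
        xs=(cx-R_*np.sin(t)).round().astype(int);ys=(cy-R_*np.cos(t)).round().astype(int)
        ok=(ys>=0); s=f[ys[ok],xs[ok]]; print(th,'%.0f/%.0f'%((s[:,0]-s[:,2]).mean(),s.mean()),end=' ')
    print()
E
```

```text
start rim [273.5 270.1] [506.6 519.6]
 needle PCA ang 40.8575156776481 (np.float64(272.3055553235734), np.float64(270.7537560234172))
-6 -0/159 -4 -0/154 -2 -0/149 0 -1/146 2 -1/147 4 -1/150 6 -0/150 8 1/148 10 3/147 12 5/150 14 6/154 16 6/157 18 6/159 20 5/160 22 6/161 24 6/159 26 5/158 28 3/160 30 1/160 32 0/160 34 -0/160 36 -1/159 38 -1/159 40 -2/158 42 -1/156 44 -1/154 
now rim [270.4 269.7] [494.2 508.2]
 needle PCA ang 25.9762223816292 (np.float64(276.4226105153021), np.float64(271.129513471096))
-6 1/135 -4 1/132 -2 1/128 0 1/130 2 0/134 4 0/138 6 1/139 8 2/137 10 4/138 12 5/143 14 5/147 16 6/150 18 6/152 20 6/153 22 5/153 24 5/151 26 4/151 28 2/153 30 2/153 32 1/152 34 0/151 36 -1/150 38 -1/150 40 -1/149 42 -1/147 44 -1/145
```

The clip spans about 10° to 28° left of up and the needle sits at about 26°. That is inside by roughly 2–3°. The neighbouring notch (about 11°) would be nearer the other edge, so this notch is the better one.

```bash
python3 -c "
from workcell import bot
print(bot.job_done())"
```

```text
the job is handed in; nothing more can be done
None
```

The job is handed in: I pulled the knob out, turned it clockwise (past the mark, then back) to a notch a net 30° clockwise of the start, pushed it home and let go; the needle sits inside the marker clip, about 2–3° from its left edge, and no tooth press measured above about 13 N.

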